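Book the third piston in on the bench scale

TASK

Book the piston standing on the scale's pan in as cylinder three: without touching it, press the third of the four round keys, counting from the pan, then the big square STORE key. Then lift the piston off and set it down gently, upright, in the empty place of the tray, in line with the other two pistons and at the same spacing, and once the pan is clear press the long ZERO bar. Press each key right down, one at a time, let it spring back, press no other key, and leave the other pistons and everything else on the bench where they are.

Things in the scene. Friction and masses are not known exactly. Their poses are not given: they have to be found in the camera images.
- piston: the piston to book in, standing crown up on the scale's pan at the start: an aluminium cylinder 60 mm in diameter, 52 mm high, about 0.23 kg, three ring grooves near the top. Origin: centre of its underside, z up along its axis; its yaw does not matter
- mate1: a piston of the same set, already weighed, in the far place of the tray: 60 mm diameter, 52 mm high, loose; origin at centre of underside
- mate2: a piston of the same set, already weighed, in the middle place of the tray, next to the empty place: 60 mm diameter, 52 mm high, loose; origin at centre of underside
- tray: shallow aluminium tray fixed on the bench, 256 mm long (its x axis, along the row) by 88 mm wide (y), floor 4 mm thick, rim 9 mm high over the bench. Three piston places in one line at x = +78, 0 and -78 mm, so neighbours stand 18 mm apart; origin at centre of underside
- place (a point): the empty third place, on the tray's floor on the row's line, 78 mm from mate2's place at the end nearer the robot (tray x = -78 mm); axes parallel to the tray's
- pan: the scale's flat square stainless pan, 200 x 200 mm, fixed; origin at the pan's centre, its top surface 6 mm above the origin and 60 mm above the bench; its axes are the scale's (x deep, away from the robot, y wide). The key console is fixed beside it, 210 mm towards -y
- console: the scale's fixed key console; origin at the middle of its 180 x 190 mm panel, 58 mm above the bench, panel sloping 0.12 rad down to the robot's side. White keys 9 mm proud: a line of four round ones 24 mm across, 42 mm apart; 58 mm nearer the robot the long bar (on the pan's side) and the big square. Blank display flat on the far side
- cyl1 (a joint): the first round key (nearest the pan), its travel in m: 0 up, 0.005 fully down; spring return, 1.4 N starts it and 4.5 N bottoms it. A press counts from 0.004
- cyl2 (a joint): the second round key from the pan, its travel in m: 0 up, 0.005 fully down; spring return, 1.4 N starts it and 4.5 N bottoms it. A press counts from 0.004
- cyl3 (a joint): the third round key from the pan (cylinder three), its travel in m: 0 up, 0.005 fully down; spring return, 1.4 N starts it and 4.5 N bottoms it. A press counts from 0.004
- cyl3_top (a point): centre of the top face of the third round key from the pan (cylinder three) (24 mm diameter); its z axis is the key's outward axis
- cyl4 (a joint): the fourth round key (farthest from the pan), its travel in m: 0 up, 0.005 fully down; spring return, 1.4 N starts it and 4.5 N bottoms it. A press counts from 0.004
- zero (a joint): the ZERO key, the long bar, its travel in m: 0 up, 0.005 fully down; spring return, 1.4 N starts it and 4.5 N bottoms it. A press counts from 0.004
- zero_top (a point): centre of the top face of the ZERO key, the long bar (70 mm along the scale's y, 24 mm along x); its z axis is the key's outward axis
- store (a joint): the STORE key, the big square, its travel in m: 0 up, 0.005 fully down; spring return, 1.4 N starts it and 4.5 N bottoms it. A press counts from 0.004
- store_top (a point): centre of the top face of the STORE key, the big square (34 x 34 mm); its z axis is the key's outward axis
- conrod: bystander, loose: steel connecting rod lying flat, 165 mm long, 20 mm high; origin at the underside, mid-shank
- wrench: bystander, loose: open-end wrench lying flat, 190 mm long; origin at its underside
- cap: bystander, loose: plated round cap, 56 mm diameter, 22 mm high, between pan and tray; origin at its underside
- clamp: bystander, loose: plated pipe clamp, 64 mm ring with two ears, 18 mm high; origin at its underside
- bracket: bystander, loose: black angle bracket, 85 x 60 mm, 50 mm high; origin at its underside
- spray: bystander, loose: white bottle, 64 mm diameter, 190 mm high, beyond the console's side; origin at its underside
- tin: bystander, loose: open steel tin of bolts, 76 mm diameter, 76 mm high, behind the scale; origin at its underside
There are look-alikes about, which are no part of the job. What is shaped like the piston but red is not meant.

How it is judged:
By the outcome, as a careful person would: the job done as asked, in the order asked, and still so for the second after the job is handed in, with the robot touching nothing.
It also fails if it takes over 59 s, if anything falls off the work surface, if the arm or the gripper's body presses on something with over 40 N, if the wrist force passes 120 N, or if a joint passes its speed limit or range.

ROBOT

A 6-joint arm with a two-finger parallel gripper is mounted at the origin on the work surface. World frame = base frame: x ahead of the robot, y to its left, z up, the work surface at z = 0. Lengths are in m, angles in rad, forces in N, time in s.
With the tool pointing down it reaches from about 0.4 to 0.925 m from the base axis. Payload 12.5 kg.
Tool frame: the origin (TCP) lies between the finger pads; the fingertips stand manip.tip_reach ahead of it and the grasp point (between the pads) lies 11 mm behind it (manip.tip_reach is the distance from the TCP to the fingertips, in m); z points along the fingers, y is the line along which they close (so a half turn about z gives the same grasp; the last joint's range is limited). The gripper opens to 95 mm and grips with 3 to 60 N. Pads are 20 mm wide; open, the fingers measure 119 mm over their backs; the gripper's body (75 mm by 180 mm) begins 59 mm behind the grasp point.
Start: joints at [-1.414, 0.491, 1.559, -0, 1.092, -0.106], TCP at [0.162, -0.604, 0.223] pointing down, gripper open.
Joint ranges: [-3.1, 3.1], [-0.84, 2.19], [0.05, 2.79], [-1.13, 4.28], [0.06, 2.93], [-2.69, 2.69]. Speed limits (rad/s): [2.22, 2.22, 2.79, 3.14, 3.14, 3.14].

INTERFACE

Orientations are given as [roll, pitch, yaw] about the fixed x, y, z axes, in that order (R = Rz(yaw) Ry(pitch) Rx(roll)).
In Python, from workcell import status, eyes, manip gives the robot as it stands. The module is installed in compiled form; this text tells all that it offers.
- The arm moves only by the tool servo_tool, never from a script. Its argument "motion" is text: rows parted by semicolons, each of 5 numbers parted by spaces: the opening, from 0 (shut) to 1 (fully open), then the shift along the tool's x, y, z in mm, then the turn about the tool's z in rad. A call has exactly 10 rows; each row shifts and turns the commanded pose from where the row before left it, along the tool's axes as they then stand; what a row does not reach is not made up. A row lasts 1/8 s, in which the tool goes at most 62.5 mm and 10.7 degrees, less where a joint would pass 70% of its speed; a pose out of reach is approached as far as the arm can. A call is refused whole if a number of a shift passes 62.5 or a number of a turn 0.188, either way. A call with a gripper value outside its range is refused whole. The fingers move at their own pace and stop on an object; "squeeze" is the grip in N (left out, the last holds). Time passes only in rows, so rows that do not move let the fingers close, or fill a call up. It gives the time, the measured TCP pose, the force, the opening and the grip force at its end, in the units of the state.
- status.get_obs(): the state, without advancing time (a new reading comes with each control period).
- eyes.capture(name): name is "scene" or "top" or "wrist"; returns a dict with "img" (480x640x3 uint8, red, green, blue), "fx", "fy", "cx", "cy" (pixels), "rvec" (rotation vector, rad) and "tvec" (3), from world to camera coordinates, as OpenCV has them. Camera axes: x right, y down, z forward; pixel columns grow to the right and rows downward; lengths in m; the calibration is good to about 2 mm. A picture is of the moment at which its call begins. There is no depth.
- manip.close_job(): hands the job in; it is judged then, once.
The state is a dict: "clock": time; "joint_positions": joint angles; "dq": joint speeds; "tau": joint torques, N m; "tcp_pos": TCP position; "tool_rot": TCP orientation; "force": force on the tool from outside, world axes, zero at the start; "wrist_torque": the same for the moment, N m; "opening": finger opening in m; "finger_force": force on a finger pad.
Only numpy, scipy, OpenCV 4.12 (cv2) and the standard library are available. Lean on these libraries where they do the work, as an engineer would, in place of code of your own. Each camera call takes 0.05 s, during which the arm holds its last target. There are 200 camera calls.

## Working session

There is one attempt and no reset: what is moved stays moved. The work goes in short steps, Python scripts to look and compute and a tool call to move; the robot and the scene stay as the last step left them, time stands still between calls to the robot, and variables do not carry over. Pictures are saved under pics/ and viewed, at most 10 in all, crops included, and the job is handed in when it is done.

Besides the shell and the picture viewer there is one more tool, called after "Emit:" as name(argument=value, ...) on one line, values as JSON. servo_tool: Moves the arm, as the interface text tells. Its arguments: {"type":"object","properties":{"motion":{"type":"string"},"squeeze":{"type":"number"}},"required":["motion"]}

```bash
mkdir -p pics
cat > h.py <<'E'
import numpy as np, cv2
from workcell import status, eyes, manip
def cap(n,f=None):
    c=eyes.capture(n)
    if f: cv2.imwrite(f,c['img'][:,:,::-1])
    c['K']=np.array([[c['fx'],0,c['cx']],[0,c['fy'],c['cy']],[0,0,1.]])
    c['R']=cv2.Rodrigues(np.array(c['rvec'],float))[0]; c['t']=np.array(c['tvec'],float).ravel()
    np.savez('cam_'+n+'.npz',K=c['K'],R=c['R'],t=c['t'],img=c['img'])
    return c
def back(c,u,v,z):
    d=c['R'].T@np.linalg.solve(c['K'],[u,v,1.]); o=-c['R'].T@c['t']
    return o+d*(z-o[2])/d[2]
def proj(c,P):
    q=(c['K']@(c['R']@np.atleast_2d(P).T+c['t'][:,None])).T
    return q[:,:2]/q[:,2:]
E
python3 - <<'E'
from h import *
for n in ('scene','top'):
    c=cap(n,f'pics/{n}0.png'); print(n,c['fx'],(-c['R'].T@c['t']).round(3))
o=status.get_obs(); print({k:np.round(v,3).tolist() for k,v in o.items()}, manip.tip_reach)
E
```

```text
scene 458.9177101367999 [ 1.38  -0.182  0.709]
top 621.6113170524537 [ 0.377 -0.067  1.518]
{'clock': 0.1, 'joint_positions': [-1.414, 0.491, 1.559, -0.0, 1.092, -0.106], 'dq': [0.0, -0.003, -0.001, -0.0, -0.0, -0.0], 'tau': [0.004, -61.362, -25.861, 0.069, 0.047, -0.0], 'tcp_pos': [0.162, -0.603, 0.222], 'tool_rot': [-3.141, -0.0, 0.263], 'force': [0.724, 0.145, -0.681], 'wrist_torque': [0.066, 0.006, -0.024], 'finger_force': 0.0, 'opening': 0.095} 0.008
```

View pics/top0.png

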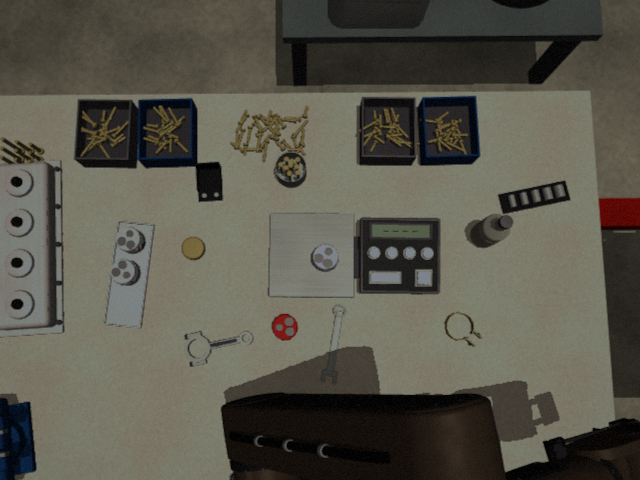

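View pics/scene0.png

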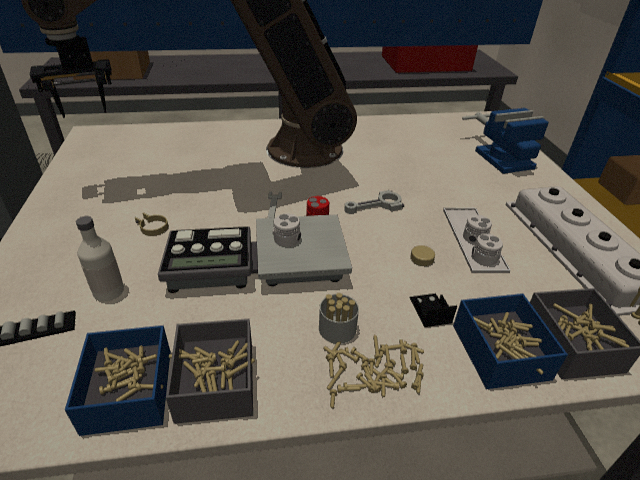

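The top view shows two pistons in the tray at (130,240) and (124,272), a red look-alike at (285,326), and an aluminium piston on the pan at (324,257). The piston on the pan is the one meant. Counting from the pan, the round keys are at columns 374, 391, 409 and 427, so key three is at about (409,254). STORE is at (424,277) and ZERO at (384,277). I'll confirm this in a crop.

Run:
```python
from h import *
c=dict(np.load('cam_top.npz')); im=c['img'][:,:,::-1]
a=cv2.resize(im[205:305,260:448],None,fx=4.2,fy=4.2,interpolation=cv2.INTER_CUBIC)
b=cv2.resize(im[215:335,95:165],None,fx=4.2,fy=4.2,interpolation=cv2.INTER_CUBIC)
b=cv2.rotate(b,cv2.ROTATE_90_CLOCKWISE)[:,:]
b=cv2.resize(b,None,fx=.58,fy=.58)
cv=np.zeros((a.shape[0]+b.shape[0],790,3),np.uint8); cv[:a.shape[0],:a.shape[1]]=a; cv[a.shape[0]:,:b.shape[1]]=b
cv2.imwrite('pics/crop1.png',cv); print(cv.shape)
g=cv2.cvtColor(im,cv2.COLOR_BGR2GRAY)
m=np.zeros_like(g); m[240:292,362:437]=(g[240:292,362:437]>125)*255
n,l,s,ce=cv2.connectedComponentsWithStats(m)
for i in range(1,n):
    if s[i,4]>30: print('key',s[i],ce[i].round(1),back(c,*ce[i],0.067).round(4))
for u,v,z in [(324,257,.112),(120,222,.009),(155,226,.009),(141,327,.009),(106,323,.009),(269,213,.06),(353,213,.06),(353,297,.06),(269,297,.06)]:
    print((u,v),back(c,u,v,z).round(4))
```

```text
(591, 790, 3)
key [388 247   9  11  57] [391.9 252.2] [ 0.5687 -0.2705  0.067 ]
key [370 248   9   9  57] [374.3 252.3] [ 0.5689 -0.2291  0.067 ]
key [406 248   9   9  55] [409.7 252.4] [ 0.5679 -0.3123  0.067 ]
key [424 248   9   9  59] [427.8 252.3] [ 0.5678 -0.355   0.067 ]
key [372 273  27   9 217] [385.1 276.7] [ 0.511 -0.253  0.067]
key [418 272  12  12 126] [423.9 277.2] [ 0.509  -0.3438  0.067 ]
(324, 257) [ 0.553  -0.1092  0.112 ]
(120, 222) [0.6571 0.3898 0.009 ]
(155, 226) [0.6464 0.3032 0.009 ]
(141, 327) [0.3997 0.3307 0.009 ]
(106, 323) [0.41   0.4153 0.009 ]
(269, 213) [0.6665 0.0193 0.06  ]
(353, 213) [ 0.6648 -0.1813  0.06  ]
(353, 297) [ 0.4645 -0.1775  0.06  ]
(269, 297) [0.4662 0.0193 0.06  ]
```

View pics/crop1.png

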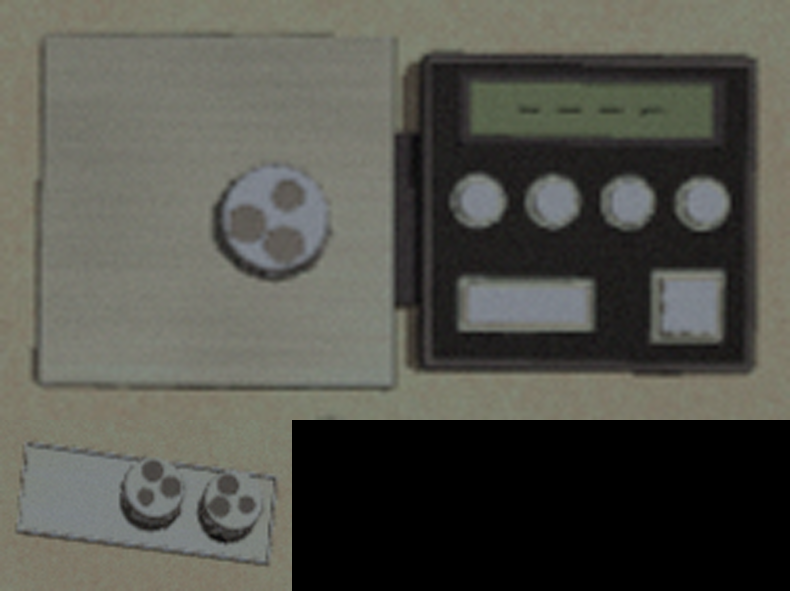

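The crop confirms the aluminium piston on the pan, the key order and STORE/ZERO. The empty place is at the robot-side end of the tray. I'll move towards key 3 with the fingers shut.

Emit:
servo_tool(motion="0 0 0 0 0.132; 0 0 0 0 0.131; 0 46 -33 0 0; 0 46 -33 0 0; 0 46 -33 0 0; 0 46 -33 0 0; 0 46 -33 0 0; 0 46 -33 0 0; 0 46 -33 0 0; 0 46 -33 0 0", squeeze=10)

```text
clock: 1.35
tcp_pos: [0.5317, -0.3383, 0.2224]
tool_rot: [-3.141, 0.0, -0.0]
force: [-0.5, 0.2, 0.2]
opening: 0.0021
finger_force: 0.0
```

Run:
```python
from h import *
o=status.get_obs(); print({k:np.round(o[k],4).tolist() for k in('clock','tcp_pos','tool_rot','opening','force','joint_positions')})
c=cap('top'); w=cap('wrist','pics/w1.png')
K3=np.array([.568,-.3123,.067])
print((-w['R'].T@w['t']).round(3),w['R'].round(2).tolist(), proj(w,[K3,[.553,-.109,.112],[.509,-.344,.06]]).round(1))
```

```text
{'clock': 1.35, 'tcp_pos': [0.5317, -0.3383, 0.2224], 'tool_rot': [-3.1415, 0.0004, -0.0002], 'opening': 0.0021, 'force': [-0.4801, 0.1994, 0.2281], 'joint_positions': [-0.6714, 0.4988, 1.5453, -0.0001, 1.0978, 0.8997]}
[ 0.619 -0.335  0.385] [[0.0, -1.0, -0.0], [-0.96, -0.0, 0.29], [-0.29, 0.0, -0.96]] [[289.9 192.6]
 [  8.  222.4]
 [327.2 257.3]]
```

View pics/w1.png

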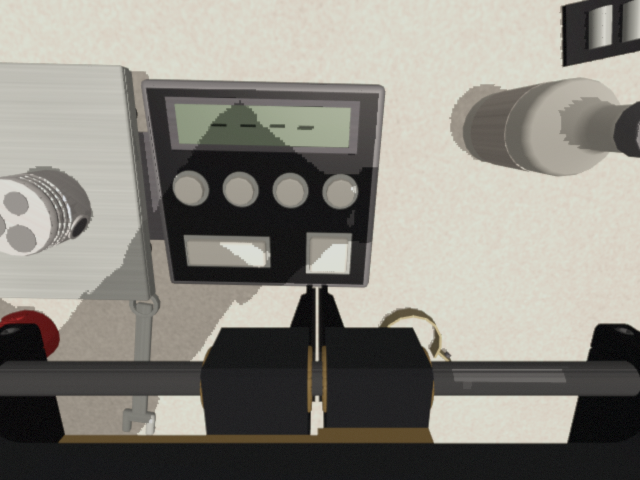

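Wrist view: key 3 is at (290,190), against a projected (290,193). STORE is at (329,254), ZERO at (227,251), and the bottle stands clear. The estimates agree to within 2 mm, so I'll go above key 3 and descend.

Emit:
servo_tool(motion="0 37.5 -26 0 0; 0 0 0 40 0; 0 0 0 40 0; 0 0 0 40 0; 0 0 0 17 0; 0 0 0 3 0; 0 0 0 3 0; 0 0 0 2 0; 0 0 0 1 0; 0 0 0 0 0")

```text
clock: 2.7
tcp_pos: [0.5682, -0.3138, 0.0771]
tool_rot: [3.141, -0.001, -0.0]
force: [1.1, -0.6, 1.3]
opening: 0.0002
finger_force: 0.6
```

Emit:
servo_tool(motion="0 0 0 1 0; 0 0 0 1 0; 0 0 0 1 0; 0 0 0 0 0; 0 0 0 0 0; 0 0 0 0 0; 0 0 0 0 0; 0 0 0 0 0; 0 0 0 0 0; 0 0 0 0 0")

```text
clock: 3.95
tcp_pos: [0.5679, -0.3137, 0.0736]
tool_rot: [3.141, -0.0, -0.0]
force: [2.4, 0.2, 4.1]
opening: 0.0004
finger_force: 1.6
```

Emit:
servo_tool(motion="0 0 0 1 0; 0 0 0 1 0; 0 0 0 0 0; 0 0 0 0 0; 0 0 0 0 0; 0 0 0 0 0; 0 0 0 0 0; 0 0 0 0 0; 0 0 0 0 0; 0 0 0 0 0")

```text
clock: 5.2
tcp_pos: [0.5682, -0.3137, 0.0719]
tool_rot: [3.141, -0.001, -0.0]
force: [2.4, -0.3, 6.6]
opening: 0.0003
finger_force: 3.1
```

Emit:
servo_tool(motion="0 0 0 1 0; 0 0 0 1 0; 0 0 0 0 0; 0 0 0 0 0; 0 0 0 0 0; 0 0 0 0 0; 0 0 0 0 0; 0 0 0 0 0; 0 0 0 0 0; 0 0 0 0 0")

```text
clock: 6.45
tcp_pos: [0.5683, -0.3138, 0.0714]
tool_rot: [3.141, -0.002, -0.0]
force: [-1.5, 2.3, 20.2]
opening: 0.0004
finger_force: 9.8
```

Key 3 bottomed out: the force rose sharply to 20 N at TCP z = 0.0714. Now release it and go to STORE.

Emit:
servo_tool(motion="0 0 0 -25 0; 0 -28.5 15.5 0 0; 0 -28.5 15.5 0 0; 0 0 0 0 0; 0 0 0 18 0; 0 0 0 3 0; 0 0 0 3 0; 0 0 0 2 0; 0 0 0 2 0; 0 0 0 1 0")

```text
clock: 7.7
tcp_pos: [0.5113, -0.3447, 0.066]
tool_rot: [3.141, -0.001, -0.0]
force: [1.4, 1.7, 4.5]
opening: 0.0005
finger_force: 1.9
```

Emit:
servo_tool(motion="0 0 0 1 0; 0 0 0 1 0; 0 0 0 1 0; 0 0 0 0 0; 0 0 0 0 0; 0 0 0 0 0; 0 0 0 0 0; 0 0 0 0 0; 0 0 0 0 0; 0 0 0 0 0")

```text
clock: 8.95
tcp_pos: [0.5115, -0.3448, 0.0646]
tool_rot: [3.14, -0.002, -0.0]
force: [-1.3, 6.1, 21.7]
opening: 0.0005
finger_force: 10.4
```

STORE bottomed too, at 21.7 N. Lift, and travel to above the piston with the gripper open.

Emit:
servo_tool(motion="0 0 0 -45 0; 0 0 0 -50 0; 0.3 0 0 -45 0; 1 2 -47 0 0; 1 2 -47 0 0; 1 2 -47 0 0; 1 2 -47 0 0; 1 1 -48 0 0; 1 0 0 0 0; 1 0 0 0 0")

```text
clock: 10.2
tcp_pos: [0.52, -0.109, 0.2026]
tool_rot: [3.141, 0.0, 0.0]
force: [0.2, -0.3, -0.4]
opening: 0.0751
finger_force: 0.0
```

Run:
```python
from h import *
o=status.get_obs(); print({k:np.round(o[k],4).tolist() for k in('clock','tcp_pos','tool_rot','opening','force')})
w=cap('wrist','pics/w2.png')
print(proj(w,[[.553,-.109,.112],[.553,-.109,.06],[.495,-.253,.06]]).round(1))
```

```text
{'clock': 10.2, 'tcp_pos': [0.52, -0.109, 0.2026], 'tool_rot': [3.1411, 0.0, 0.0002], 'opening': 0.0751, 'force': [0.1564, -0.3381, -0.3647]}
[[316.2 206.7]
 [316.2 193.9]
 [487.  262.3]]
```

View pics/w2.png

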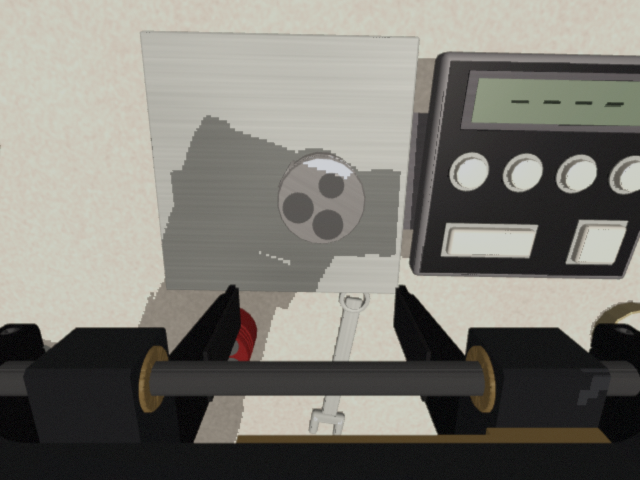

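The crown centre is at about (321,198), which puts it about 6 mm farther in x and 3.4 mm towards -y than my estimate. I'll correct and descend around it.

Emit:
servo_tool(motion="1 39 3.3 0 0; 1 0 0 0 0; 1 0 0 30 0; 1 0 0 30 0; 1 0 0 25 0; 1 0 0 20 0; 1 0 0 12 0; 1 0 0 4.6 0; 1 0 0 0 0; 1 0 0 0 0")

```text
clock: 11.5
tcp_pos: [0.5592, -0.1121, 0.0817]
tool_rot: [3.141, -0.001, -0.0]
force: [-0.8, 0.6, 0.8]
opening: 0.0952
finger_force: 0.0
```

Emit:
servo_tool(motion="0.6 0 0 0 0; 0.5 0 0 0 0; 0.5 0 0 0 0; 0.4 0 0 0 0; 0.3 0 0 0 0; 0.3 0 0 0 0; 0.3 0 0 0 0; 0.3 0 0 0 0; 0.3 0 0 0 0; 0.3 0 0 0 0", squeeze=15)

```text
clock: 12.75
tcp_pos: [0.559, -0.112, 0.0811]
tool_rot: [3.141, -0.0, -0.0]
force: [0.8, -0.8, 0.9]
opening: 0.0599
finger_force: 15.0
```

Emit:
servo_tool(motion="0.3 0 0 -3 0; 0.3 0 0 -8 0; 0.3 0 0 -20 0; 0.3 0 0 -30 0; 0.3 0 0 -29 0; 0.3 0 -15 0 0; 0.3 -2 -35 0 0; 0.3 -8 -45 0 0; 0.3 -12 -45 0 0; 0.3 -12 -45 0 0", squeeze=25)

```text
clock: 14.0
tcp_pos: [0.5237, 0.0752, 0.1697]
tool_rot: [-3.142, 0.002, -0.0]
force: [0.7, 0.2, -2.7]
opening: 0.0599
finger_force: 25.0
```

Emit:
servo_tool(motion="0.3 -12 -45 0 0.02; 0.3 -12 -45 0 0.02; 0.3 -12 -45 0 0.02; 0.3 -12 -45 0 0.02; 0.3 -12 -42 0 0.027; 0.3 -10 -30 0 0; 0.3 -5 -18 0 0; 0.3 0 -8 0 0; 0.3 0 0 0 0; 0.3 0 0 0 0")

```text
clock: 15.25
tcp_pos: [0.4652, 0.3536, 0.1709]
tool_rot: [3.141, 0.0, -0.108]
force: [0.3, -0.4, -3.3]
opening: 0.0599
finger_force: 25.0
```

Run:
```python
from h import *
o=status.get_obs(); print({k:np.round(o[k],4).tolist() for k in('clock','tcp_pos','tool_rot','opening','force')})
w=cap('wrist','pics/w3.png')
```

```text
{'clock': 15.25, 'tcp_pos': [0.4652, 0.3536, 0.1709], 'tool_rot': [3.1412, 0.0002, -0.1082], 'opening': 0.0599, 'force': [0.3408, -0.3786, -3.3201]}
```

View pics/w3.png

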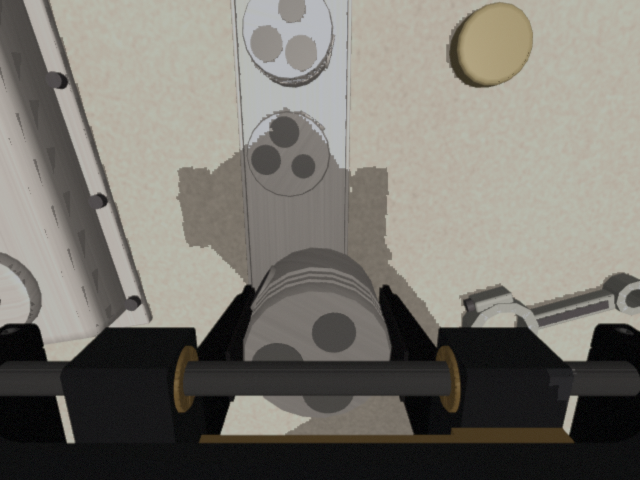

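Wrist view: mate2's crown is at (289,153), mate1's at (288,37), and the empty place is below mate2. I'll refine these from the tray edges and mate2's circle.

Run:
```python
from h import *
w=dict(np.load('cam_wrist.npz')); g=cv2.cvtColor(w['img'],cv2.COLOR_RGB2GRAY)
for v in (8,60,95,215,240):
    d=np.abs(cv2.Sobel(g,cv2.CV_32F,1,0))[v-3:v+4].mean(0)
    p=[(x,int(d[x])) for x in list(range(222,262))+list(range(338,362)) if d[x]>30 and d[x]==d[x-2:x+3].max()]
    print(v,p)
cs=cv2.HoughCircles(cv2.GaussianBlur(g,(3,3),0)[90:210,200:400],cv2.HOUGH_GRADIENT,1,200,param1=60,param2=15,minRadius=36,maxRadius=46); print(cs+[200,90,0])
t=dict(np.load('cam_top.npz'))
for u,v in [(288.5,153),(288,37)]: print(back(w,u,v,.056).round(4))
print('piston',proj(w,[[.4652,.3536,.1709+.031-.011+.0]]))
yaw=-.108
for nm,P in (('place est',[.4507,.368,.004]),):print(nm,proj(w,[P]))
```

```text
8 [(236, 265), (247, 77), (346, 144)]
60 [(239, 255), (250, 154), (253, 171), (346, 146)]
95 [(239, 274), (345, 246)]
215 [(248, 129), (343, 75)]
240 [(244, 61), (250, 123), (343, 96)]
[[[288.5        154.5         42.09999847]]]
[0.5334 0.3659 0.056 ]
[0.6061 0.3567 0.056 ]
piston [[316.34594888 336.13599792]]
place est [[302.17827618 243.75070159]]
```

Run:
```python
from h import *
w=dict(np.load('cam_wrist.npz'));t=dict(np.load('cam_top.npz'))
a=cv2.resize(w['img'][0:280,215:365,::-1],None,fx=2.1,fy=2.1,interpolation=cv2.INTER_CUBIC)
b=cv2.resize(t['img'][214:336,98:164,::-1],None,fx=4.9,fy=4.9,interpolation=cv2.INTER_CUBIC)
cv=np.zeros((600,a.shape[1]+b.shape[1]+10,3),np.uint8); cv[:a.shape[0],:a.shape[1]]=a; cv[:b.shape[0],a.shape[1]+10:]=b
cv=np.clip(cv*1.3,0,255).astype(np.uint8); cv2.imwrite('pics/crop2.png',cv); print(cv.shape,a.shape,b.shape)
```

```text
(600, 648, 3) (588, 315, 3) (598, 323, 3)
```

View pics/crop2.png

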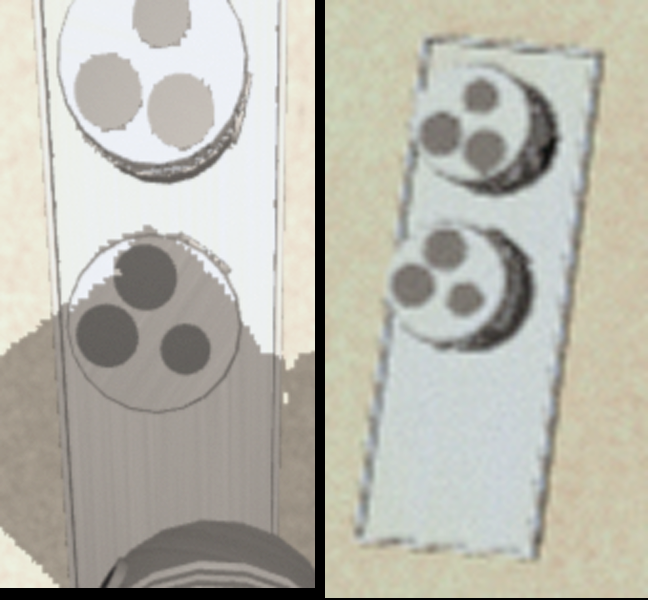

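Run:
```python
from h import *
w=dict(np.load('cam_wrist.npz'));t=dict(np.load('cam_top.npz'))
f=lambda x,y:(98+(x-325)/4.9,214+y/4.9)
C=np.array([back(t,*f(*p),.009) for p in [(425,38),(603,50),(537,557),(360,542)]]); print(C.round(4).tolist(), C.mean(0).round(4))
e=(C[0]+C[1]-C[2]-C[3])/2; print('yaw',np.arctan2(e[1],e[0]),np.linalg.norm(e), np.linalg.norm((C[0]+C[3]-C[1]-C[2])/2))
m=[back(t,*f(*p),.056) for p in [(475,128),(447,284)]]; print('top mates',np.round(m,4).tolist())
m=[back(w,*p,.056) for p in [(287.4,32.4),(288.8,153.8)]]; print('wrist mates',np.round(m,4).tolist())
g=lambda x,y:(215+x/2.1,y/2.1)
print('wrist rims',[back(w,*g(*p),.009).round(4).tolist() for p in [(37,0),(66,450),(288,0),(280,460)]])
```

```text
[[0.6578, 0.3937, 0.009], [0.6509, 0.304, 0.009], [0.3981, 0.33, 0.009], [0.4061, 0.4173, 0.009]] [0.5282 0.3612 0.009 ]
yaw -0.09790094237744022 0.2534350079428091 0.08883141896253156
top mates [[0.6044, 0.3536, 0.056], [0.5284, 0.3647, 0.056]]
wrist mates [[0.6087, 0.3567, 0.056], [0.5328, 0.3657, 0.056]]
wrist rims [[0.6446, 0.3962, 0.009], [0.4838, 0.4123, 0.009], [0.635, 0.3084, 0.009], [0.47, 0.3252, 0.009]]
```

Emit:
servo_tool(motion="0.3 -13.6 -16.5 0 0; 0.3 0 0 0 0; 0.3 0 0 30 0; 0.3 0 0 30 0; 0.3 0 0 30 0; 0.3 0 0 25 0; 0.3 0 0 14 0; 0.3 0 0 7 0; 0.3 0 0 0 0; 0.3 0 0 0 0")

```text
clock: 16.55
tcp_pos: [0.4535, 0.3726, 0.0357]
tool_rot: [-3.141, -0.001, -0.107]
force: [-0.5, -1.2, -2.6]
opening: 0.0593
finger_force: 25.0
```

Run:
```python
from h import *
o=status.get_obs(); print({k:np.round(o[k],4).tolist() for k in('clock','tcp_pos','tool_rot','force')})
p=np.array(o['tcp_pos'])
w=cap('wrist','pics/w4.png')
print('crown pred',proj(w,[p+[0,0,.031], [.5328,.3657,.056]]).round(1))
```

```text
{'clock': 16.55, 'tcp_pos': [0.4535, 0.3726, 0.0357], 'tool_rot': [-3.1409, -0.0009, -0.1072], 'force': [-0.4961, -1.1654, -2.5996]}
crown pred [[316.2 350.5]
 [311.4 139.3]]
```

View pics/w4.png

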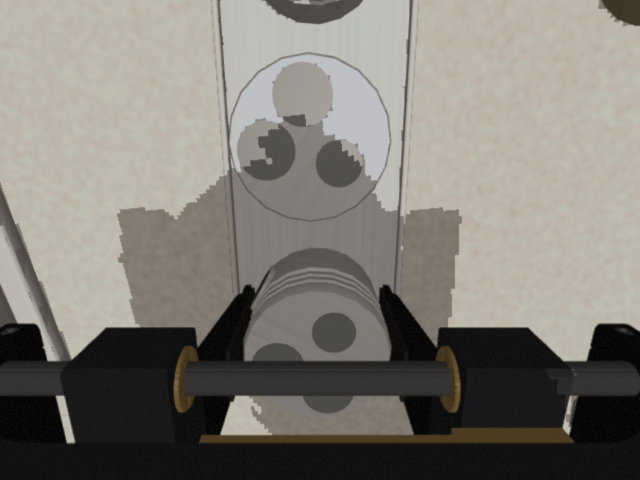

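Run:
```python
from h import *
w=dict(np.load('cam_wrist.npz'))
p=np.array([.4535,.3726,.0357]); ex=np.array([np.cos(-.107),np.sin(-.107),0]); ey=np.array([-ex[1],ex[0],0])
for r in(0,):
  print('front bottom',proj(w,[p+.03*ex-[0,0,.0211]]),'front top',proj(w,[p+.03*ex+[0,0,.031]]),'back top',proj(w,[p-.03*ex+[0,0,.031]]))
  print('1mm',proj(w,[p+.031*ex-[0,0,.0211]]))
m=back(w,310,137,.056); d=m-p; print(m.round(4),'tool x',d@ex,'left',d@ey)
fr=back(w,310,221,.056); bk=back(w,310,53,.056); print('mate2 rims', (fr-p)@ex,(bk-p)@ex)
```

```text
front bottom [[316.24543143 240.05993986]] front top [[316.02889019 279.39208166]] back top [[316.20361364 413.93229507]]
1mm [[316.24333681 238.13194506]]
[0.5336 0.3661 0.056 ] tool x 0.0803806290068823 left 0.002116790750502199
mate2 rims 0.04957811154173223 0.10760923063249762
```

Run:
```python
from h import *
w=dict(np.load('cam_wrist.npz')); g=cv2.cvtColor(w['img'],cv2.COLOR_RGB2GRAY).astype(int)
for a,b in((240,306),(396,436)):
  print(a,[int(x) for x in g[a:b,306:311].mean(1)])
print([ (v,[int(x) for x in np.flatnonzero(np.abs(np.diff(g[v]))[225:410]>12)+225]) for v in (320,335,350,358)])
```

```text
240 [123, 123, 123, 123, 124, 123, 123, 119, 101, 89, 86, 85, 84, 84, 84, 84, 84, 86, 86, 86, 87, 89, 86, 85, 86, 87, 90, 107, 128, 132, 127, 106, 92, 100, 120, 125, 111, 94, 91, 114, 127, 125, 104, 94, 95, 97, 99, 100, 103, 104, 107, 112, 121, 123, 123, 122, 123, 123, 123, 123, 124, 124, 123, 122, 122, 123]
396 [70, 74, 75, 75, 75, 74, 75, 80, 86, 92, 105, 114, 119, 121, 121, 121, 120, 121, 122, 121, 120, 118, 118, 119, 120, 120, 121, 122, 123, 122, 122, 120, 119, 119, 120, 122, 123, 123, 109, 76]
[(320, [249, 250, 315, 316, 350, 351, 383, 384, 385]), (335, [243, 244, 248, 311, 355, 385, 387, 388, 389]), (350, [242, 243, 244, 256, 257, 295, 296, 323, 342, 343, 388, 389, 390, 391]), (358, [225, 241, 242, 243, 244, 251, 252, 301, 302, 388, 389, 390])]
```

The held piston sits about 4 mm behind the TCP: its bottom front edge is at v=248 and its crown edge at 291. Measured in the same picture, mate2 is 82.8 mm ahead of it instead of 78. I'll move +4.8 mm along the row and 1.2 mm to the left, then re-check.

Emit:
servo_tool(motion="0.3 2.4 -0.6 0 0; 0.3 2.4 -0.6 0 0; 0.3 0 0 2 0; 0.3 0 0 2 0; 0.3 0 0 2 0; 0.3 0 0 0 0; 0.3 0 0 0 0; 0.3 0 0 0 0; 0.3 0 0 0 0; 0.3 0 0 0 0")

```text
clock: 17.85
tcp_pos: [0.4581, 0.373, 0.029]
tool_rot: [3.142, -0.0, -0.107]
force: [-0.6, 0.2, -2.8]
opening: 0.0594
finger_force: 25.0
```

Run:
```python
from h import *
o=status.get_obs(); p=np.array(o['tcp_pos']); y=o['tool_rot'][2]; print(p.round(4),np.round(o['force'],2))
w=cap('wrist','pics/w5.png'); g=cv2.cvtColor(w['img'],cv2.COLOR_RGB2GRAY)
ex=np.array([np.cos(y),np.sin(y),0]); ey=np.array([-ex[1],ex[0],0])
h=g[225:300,306:311].mean(1).astype(int); print('held',225,h.tolist())
col=g[20:240,300:305].mean(1); d=np.diff(col); i=np.argsort(-abs(d))[:10]; print('mate2 edges u302',sorted([(int(k)+20,int(d[k])) for k in i]))
c=cv2.HoughCircles(cv2.GaussianBlur(g,(3,3),0)[20:250,180:440],cv2.HOUGH_GRADIENT,1,300,param1=60,param2=15,minRadius=72,maxRadius=95)
print(c+[180,20,0])
print([(v,[int(x) for x in np.flatnonzero(np.abs(np.diff(g[v].astype(int)))[190:440]>14)+190]) for v in (10,230)])
for v in (215,220,225,230): print(v,((back(w,310,v,.056)-p)@ex).round(4))
for v in (289,291,293): print(v,((back(w,310,v,p[2]+.031)-p)@ex).round(4))
for u in (305,310,315): print(u,((back(w,u,137,.056)-p)@ey).round(4))
```

```text
[0.4581 0.373  0.029 ] [-0.56  0.16 -2.84]
held 225 [124, 123, 123, 123, 123, 123, 123, 123, 123, 124, 119, 101, 118, 125, 125, 126, 126, 126, 126, 126, 125, 125, 121, 103, 89, 87, 87, 85, 85, 84, 85, 85, 86, 87, 88, 89, 89, 86, 86, 86, 87, 90, 108, 129, 133, 129, 107, 93, 101, 121, 126, 112, 94, 93, 115, 128, 126, 104, 95, 96, 99, 99, 102, 103, 105, 107, 113, 121, 123, 124, 123, 124, 123, 123, 124]
mate2 edges u302 [(29, 62), (30, 33), (63, -20), (64, -35), (66, 37), (67, 18), (73, -18), (115, -40), (116, -18), (140, 24)]
[[[309.5 150.5  84.5]]]
[(10, [208, 210, 214, 215, 216, 217, 218, 266, 267, 268, 293, 294, 295, 311, 312, 362, 363, 364, 413, 414, 416, 417, 418, 424]), (230, [225, 231, 233, 234, 400, 401, 403])]
215 0.0534
220 0.0515
225 0.0497
230 0.0478
289 0.0262
291 0.0254
293 0.0245
305 0.0037
310 0.002
315 0.0003
```

Separation is now 78.4 mm. I'll nudge 1.3 mm left towards the row line and set it down slowly.

Emit:
servo_tool(motion="0.3 -0.3 -1.4 0 0; 0.3 0 0 0 0; 0.3 0 0 1 0; 0.3 0 0 1 0; 0.3 0 0 0.8 0; 0.3 0 0 0.5 0; 0.3 0 0 0 0; 0.3 0 0 0 0; 0.3 0 0 0 0; 0.3 0 0 0 0")

```text
clock: 19.15
tcp_pos: [0.458, 0.3745, 0.0257]
tool_rot: [3.142, -0.0, -0.107]
force: [0.7, 0.2, -3.3]
opening: 0.0599
finger_force: 25.0
```

Emit:
servo_tool(motion="0.3 0 0 0.5 0; 0.3 0 0 0 0; 0.3 0 0 0.4 0; 0.3 0 0 0 0; 0.3 0 0 0 0; 0.3 0 0 0 0; 0.3 0 0 0 0; 0.3 0 0 0 0; 0.3 0 0 0 0; 0.3 0 0 0 0")

```text
clock: 20.4
tcp_pos: [0.458, 0.3744, 0.025]
tool_rot: [3.142, -0.0, -0.107]
force: [-2.1, -1.8, 6.6]
opening: 0.0599
finger_force: 25.0
```

Emit:
servo_tool(motion="0.64 0 0 0 0; 0.66 0 0 0 0; 0.7 0 0 0 0; 0.8 0 0 0 0; 0.95 0 0 0 0; 0.95 0 0 0 0; 0.95 0 0 -3 0; 0.95 0 0 -15 0; 0.95 0 0 -40 0; 0.95 0 0 -40 0")

```text
clock: 21.65
tcp_pos: [0.4579, 0.3744, 0.1248]
tool_rot: [-3.142, -0.0, -0.107]
force: [-0.5, -0.1, -0.2]
opening: 0.0907
finger_force: 0.0
```

Emit:
servo_tool(motion="0.95 -10 0 -45 0; 0.95 -20 0 -25 0; 0.95 -20 0 0 0; 0.95 -10 0 0 0; 0.95 0 0 0 0; 0.95 0 0 0 0; 0.95 0 0 0 0; 0.95 0 0 0 0; 0.95 0 0 0 0; 0.95 0 0 0 0")

```text
clock: 22.9
tcp_pos: [0.3984, 0.3809, 0.1927]
tool_rot: [3.141, -0.0, -0.107]
force: [-0.2, -1.2, 0.1]
opening: 0.0899
finger_force: 0.0
```

Run:
```python
from h import *
o=status.get_obs(); print({k:np.round(o[k],4).tolist() for k in('clock','tcp_pos','tool_rot','force','opening')})
w=cap('wrist','pics/w6.png')
cap('top')
```

```text
{'clock': 22.9, 'tcp_pos': [0.3984, 0.3809, 0.1927], 'tool_rot': [3.1415, -0.0, -0.1073], 'force': [-0.1524, -1.1739, 0.0873], 'opening': 0.0899}
```

View pics/w6.png

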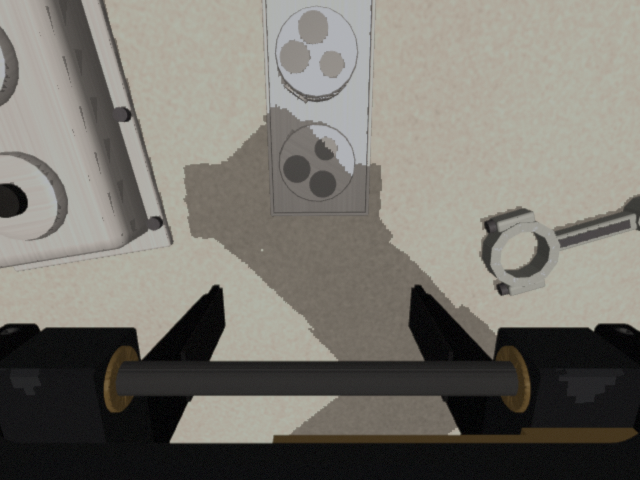

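Run:
```python
from h import *
w=dict(np.load('cam_wrist.npz')); g=cv2.cvtColor(w['img'],cv2.COLOR_RGB2GRAY).astype(float)
for lo,hi,u in((0,110,303),(115,225,308)):
  d=np.diff(g[:,u-2:u+3].mean(1)); print(u,[(v,int(d[v])) for v in range(lo,hi) if abs(d[v])>7])
for v in (50,163): 
  d=np.diff(g[v-1:v+2].mean(0)); print(v,[(x,int(d[x])) for x in range(255,385) if abs(d[x])>9])
p=np.array([.3984,.3809,0]);y=-.103; ex=np.array([np.cos(y),np.sin(y),0]); ey=np.array([-ex[1],ex[0],0])
q=lambda u,v,z:(round((back(w,u,v,z)-p)@ex*1e3,1),round((back(w,u,v,z)-p)@ey*1e3,1))
print('placed',[q(317,v,.056) for v in(124,202)],[q(u,163,.056) for u in(279,355)])
print('mate2',[q(316,v,.056) for v in(6,92,95,98)],[q(u,50,.056) for u in(275,357)])
print('tray end',q(320,213,.009),q(273,213,.009),q(367,213,.009), q(263,0,.009),q(374,0,.009))
```

```text
303 [(7, -8), (12, -14), (38, 13), (44, -11), (71, 20), (91, -15), (92, -27), (93, -32), (94, -9), (95, 26), (100, 19), (101, 9), (102, 15), (103, 9)]
308 [(119, -38), (120, -18), (125, 18), (128, -7), (160, -8), (198, -11), (200, 12), (211, -13), (212, 18)]
50 [(262, -13), (264, 15), (266, -47), (267, 44), (268, 10), (274, -44), (275, 26), (276, 19), (279, -10), (280, -21), (309, 21), (325, -9), (356, -34), (357, 30), (358, 10), (368, -19), (369, -41), (370, 44), (371, 13)]
163 [(267, -14), (270, -10), (272, 14), (278, -13), (279, 23), (283, -18), (284, -17), (308, 21), (309, 13), (338, 21), (339, 17), (341, 11), (353, -51), (354, 20), (355, 17), (357, -13), (361, 26), (365, -53), (366, 23), (367, 29), (369, -28), (375, 23)]
placed [(np.float64(86.1), np.float64(-0.9)), (np.float64(27.5), np.float64(-0.7))] [(np.float64(57.8), np.float64(28.3)), (np.float64(57.5), np.float64(-29.9))]
mate2 [(np.float64(163.1), np.float64(-0.6)), (np.float64(108.3), np.float64(-0.3)), (np.float64(106.2), np.float64(-0.3)), (np.float64(104.2), np.float64(-0.3))] [(np.float64(136.0), np.float64(28.5)), (np.float64(135.7), np.float64(-29.4))]
tray end (np.float64(8.4), np.float64(-3.4)) (np.float64(8.7), np.float64(39.8)) (np.float64(8.2), np.float64(-46.6)) (np.float64(180.0), np.float64(41.2)) (np.float64(179.5), np.float64(-46.4))
```

Placed: upright, 78 mm from mate2 and in line within about 0.5 mm. Tray edges sit normally and the bystanders are undisturbed. Now on to ZERO.

Emit:
servo_tool(motion="0.5 0 0 0 -0.107; 0 8 45 0 0; 0 8 45 0 0; 0 8 45 0 0; 0 8 45 0 0; 0 8 45 0 0; 0 8 45 0 0; 0 8 45 0 0; 0 8 45 0 0; 0 8 45 0 0", squeeze=10)

```text
clock: 24.25
tcp_pos: [0.4704, -0.0257, 0.193]
tool_rot: [3.141, -0.001, -0.0]
force: [1.4, 1.2, -0.0]
opening: 0.0013
finger_force: 0.0
```

Emit:
servo_tool(motion="0 8 46 0 0; 0 8 46 0 0; 0 8 46 0 0; 0 8 46 0 0; 0 8 45 0 0; 0 0 0 0 0; 0 0 0 0 0; 0 0 0 0 0; 0 0 0 0 0; 0 0 0 0 0")

```text
clock: 25.5
tcp_pos: [0.5103, -0.2526, 0.193]
tool_rot: [3.141, -0.0, 0.001]
force: [-0.8, 0.1, 0.1]
opening: 0.0006
finger_force: 0.0
```

Emit:
servo_tool(motion="0 0.7 0 40 0; 0 0 0 40 0; 0 0 0 30 0; 0 0 0 10 0; 0 0 0 3 0; 0 0 0 2 0; 0 0 0 1 0; 0 0 0 1 0; 0 0 0 1 0; 0 0 0 0 0")

```text
clock: 26.75
tcp_pos: [0.5114, -0.2533, 0.0652]
tool_rot: [3.141, -0.001, -0.0]
force: [1.9, 1.5, 3.9]
opening: 0.0006
finger_force: 2.1
```

Emit:
servo_tool(motion="0 0 0 1 0; 0 0 0 1 0; 0 0 0 0.7 0; 0 0 0 0 0; 0 0 0 0 0; 0 0 0 0 0; 0 0 0 0 0; 0 0 0 0 0; 0 0 0 0 0; 0 0 0 0 0")

```text
clock: 28.0
tcp_pos: [0.5116, -0.2534, 0.0642]
tool_rot: [3.14, -0.002, -0.0]
force: [-1.8, 5.5, 26.6]
opening: 0.0003
finger_force: 13.3
```

ZERO bottomed at 26.6 N. Lift clear and check the outcome.

Emit:
servo_tool(motion="0 0 0 -20 0; 0 0 0 -45 0; 0 0 0 -45 0; 0 0 0 -30 0; 0 0 0 0 0; 0 0 0 0 0; 0 0 0 0 0; 0 0 0 0 0; 0 0 0 0 0; 0 0 0 0 0")

```text
clock: 29.25
tcp_pos: [0.5109, -0.2531, 0.202]
tool_rot: [-3.142, 0.0, -0.0]
force: [0.4, -0.2, 0.9]
opening: 0.0005
finger_force: 0.0
```

Run:
```python
from h import *
c=cap('scene','pics/final.png'); print(status.get_obs()['force'])
```

```text
[ 0.17174089 -0.40842282 -0.58492339]
```

View pics/final.png

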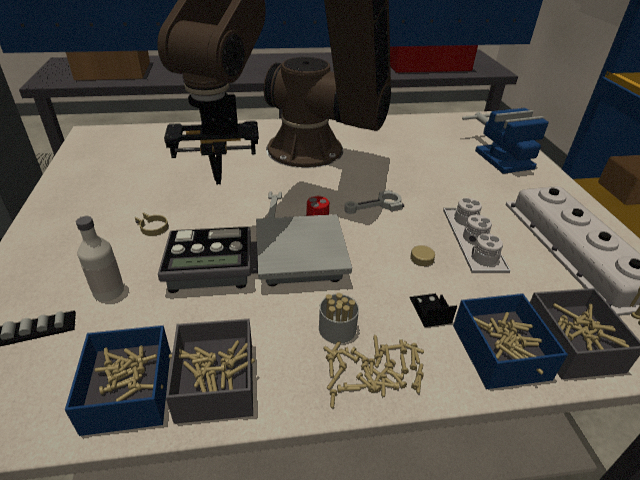

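The final view shows three pistons evenly in line in the tray at (468,210), (478,227) and (488,247). The pan is clear, the keys are up, and everything else is where it was.

```bash
python3 -c "
from workcell import manip; print(manip.close_job())"
```

```text
the job is handed in; nothing more can be done
None
```

The job is handed in at about 29 s: I pressed key three and STORE right down, set the piston upright in the empty place (measured 78 mm from its neighbour and in line within about 0.5 mm), then pressed ZERO; no verdict came back.

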